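# Tighten a dough press's hub nut with a click-type torque wrench

### The arm

A 7-joint arm with a two-finger parallel gripper is mounted at the origin on the work surface; the furniture and walls round the work are solid. World frame = base frame: x ahead of the robot, y to its left, z up, the work surface at z = 0. Lengths are in m, angles in rad, forces in N, time in s.
With the tool pointing down it reaches from about 0.375 to 0.925 m from the base axis. Payload 3.1 kg.
Tool frame: the origin (TCP) lies midway between the tips of the shut fingers; the grasp point (between the pads) lies 19 mm behind it; z points along the fingers, y is the line along which they close (so a half turn about z gives the same grasp; the last joint's range is limited). The gripper opens to 85 mm and grips with 20 to 120 N. Pads are 22 mm wide; open, the fingers measure 114 mm over their backs; the gripper's body (76 mm by 85 mm) begins 54 mm behind the grasp point. The pads swing forward as they close: fully open they stand 13 mm farther back than shut.
Start: joints at [-1.25, 0.383, 0.044, 1.598, -0.018, 1.161, -0.05], TCP at [0.264, 0.594, 0.197] pointing down, gripper open.
Joint ranges: [-2.61, 2.61], [-0.41, 2.15], [-1.48, 1.57], [0, 2.5], [-1.57, 4.71], [0.05, 1.97], [-2.85, 2.85]. Speed limits (rad/s): [2.79, 2.79, 3.14, 3.14, 3.14, 3.14, 3.14].

### API

Orientations are given as a rotation vector (axis times angle).
In Python, from plant import observe, capture, camera_info, arm gives the robot as it stands.
- The arm moves only by the shell command python3 -m creep 'ROWS' [OPENING] [FORCE]. ROWS is JSON, a list of rows, each a list of 6 numbers: the shift along the tool's x, y, z in m, then the turn, a rotation vector about the tool's x, y, z in rad. A call has exactly 8 rows; each row shifts and turns the commanded pose from where the row before left it, along the tool's axes as they then stand; what a row does not reach is not made up. A row lasts 1/8 s, in which the tool goes at most 62.5 mm and 10.7 degrees, less where a joint would pass 70% of its speed; a pose out of reach is approached as far as the arm can. A call with a gripper value outside its range is refused whole. OPENING is the finger opening in m, from 0 to 0.0854, set as the call begins (- or left out, the last holds). The fingers move at their own pace and stop on an object; FORCE is the grip in N (left out, the last holds). Time passes only in rows, so rows that do not move let the fingers close, or fill a call up. It gives the time, the measured TCP pose, the force, the opening and the grip force at its end, in the units of the state.
- observe(): the state, without advancing time (a new reading comes with each control period).
- capture(name): name is "side" or "top" or "wrist"; returns (picture, depth): 480x640x3 uint8, blue, green, red; 480x640 float32, m along the optical axis (not along the pixel's ray), 0 where there is no reading.
- camera_info(name): a dict with "K" (3x3 intrinsics, pixels), "xyz" and "rotation" of the camera in the world. Camera axes: x right, y up, looking along -z (the intrinsics and any distortion apply to the point x, -y, -z); pixel columns grow to the right and rows downward; lengths in m; the calibration is good to about 2 mm. A picture is of the moment at which its call begins: read the wrist's pose just before it. camera_info takes no time and is no camera call; for the wrist camera it gives the pose at the moment of the call.
- arm.job_done(): hands the job in; it is judged then, once.
The state is a dict: "t": time; "joint_positions": joint angles; "joint_velocities": joint speeds; "effort": joint torques, N m; "tcp_pos": TCP position; "eef_rot": TCP orientation; "wrist_force": force on the tool from outside, world axes, zero at the start; "moment": the same for the moment, N m; "opening": finger opening in m; "gripper_force": force on a finger pad.
Only numpy, scipy, OpenCV 4.12 (cv2) and the standard library are available. Lean on these libraries where they do the work, as an engineer would, in place of code of your own. Each camera call takes 0.05 s, during which the arm holds its last target. There are 200 camera calls.

### The job

Tighten the brass hub nut of the dough press with the click wrench: take the wrench from the table, fit its ring fully down over the nut without pressing hard, and turn the handle clockwise (seen from above) until it gives way at its hinge. Stop there, do not force the handle on to its end stop, then ease off so that the handle springs straight again, and let go, leaving the wrench sitting on the nut. Do not disturb the tub, the ring mould or the tape roll.

Things in the scene. Friction and masses are not known exactly. Their poses are not given: they have to be found in the camera images.
- press: Dough press, fixed: round white base 140 mm in diameter, 30 mm high; on it a steel plate (116 mm in diameter, top at 42 mm) and a dark hub with a flat top, 62 mm in diameter, 62 mm above the table, which carries the brass hub nut in the middle. Origin at the centre of its underside, z up
- nut_seat (a point): Centre of the brass hex nut's underside, on its upright axis, 62 mm above the table; turns with the nut; x is square to one of its flats. 36 mm across flats, 38 mm high, above it a cone and thin stud end to 49 mm in all. It turns clockwise (from above) easily, about 0.12 N m, through an unknown angle of 0.25 to 0.7 rad, then is tight and stops dead
- ring_seat (a point): Centre of the underside of the wrench's steel ring head, z up, x along the straight wrench from ring to handle. Ring 60 mm in outer diameter, 46 mm high, hexagonal through hole 38 mm across flats, one flat square to x: it goes over the nut when its x is 0, 60, 120.. degrees from the nut's x, within 6 degrees. Fully fitted, this point meets nut_seat
- grip (a point): Centre of the wrench's red grip, 112 mm from the ring's axis, 22 mm above the ring's underside: bar 80 mm long (along x), 20 wide, 22 high, near the balance point of the wrench (0.27 kg). A black end 44 mm in diameter begins 48 mm beyond it and ends 78 mm beyond it. The wrench starts flat on the table; let go on the nut, its handle droops by up to 0.07 rad (8 mm here)
- hinge (a point): Upright hinge pin of the wrench, 40 mm from the ring's axis, fixed to the head. A preloaded spring holds the handle straight; it gives way, clockwise only, at 0.7 N m about the pin (10 N sideways at grip), rising to about 13 N at the end stop, 0.26 rad on (grip 18 mm out of line, to -y of ring_seat). Let off, it springs straight
- caddy_corner (a point): Corner, at table height, of a fixed grey sheet-metal caddy, 222 mm high, which fills the space from here 210 mm towards the robot (-x) and 148 mm to the robot's right (-y); the wrench's handle and the gripper must swing clear of it, so fit the wrench with the handle roughly towards the robot or to its left, not towards the caddy
- tub: small white tub with a blue lid, 73 mm in diameter, 47 mm high, origin at the centre of its underside; leave it alone
- ring_mould: steel ring mould, 55 mm in diameter, 34 mm high, origin at the centre of its underside; leave it alone
- tape: roll of masking tape lying flat, 78 mm in diameter, 18 mm high, origin at the centre of its underside; leave it alone

How it is judged:
By the outcome, as a careful person would: the job done as asked, in the order asked, and still so for the second after the job is handed in, with the robot touching nothing.
It also fails if it takes over 69 s, if anything falls off the work surface, if the arm or the gripper's body presses on something with over 40 N, if the wrist force passes 120 N, or if a joint passes its speed limit or range.

## Working session

There is one attempt and no reset: what is moved stays moved. The work goes in short steps, Python scripts to look and compute and a shell command to move; the robot and the scene stay as the last step left them, time stands still between calls to the robot, and variables do not carry over. Pictures are saved under pics/ and viewed, at most 10 in all, crops included, and the job is handed in when it is done.

```bash
ls; mkdir -p pics; python3 - <<'E'
from plant import *
import cv2,numpy as np
s=observe();print({k:np.round(v,3) for k,v in s.items()})
for n in("top","side"):
    p,d=capture(n);cv2.imwrite(f"pics/{n}0.png",p);np.save(f"pics/{n}0.npy",d)
    c=camera_info(n);print(n,np.round(c["K"],1).tolist(),c["xyz"],np.round(c["rotation"],3).tolist(),c.keys())
E
```

```text
pics
{'t': np.float64(0.0), 'joint_positions': array([-1.25 ,  0.384,  0.044,  1.6  , -0.018,  1.161, -0.05 ]), 'joint_velocities': array([ 0.001,  0.   ,  0.001,  0.001, -0.001,  0.001,  0.   ]), 'effort': array([-1.0000e-03, -4.3346e+01,  1.0240e+00, -2.4951e+01,  1.1000e-02,
        1.1000e-02,  0.0000e+00]), 'tcp_pos': array([0.264, 0.593, 0.195]), 'eef_rot': array([-0.653, -3.073,  0.004]), 'wrist_force': array([ 0.109, -0.483,  0.137]), 'moment': array([0.008, 0.042, 0.002]), 'gripper_force': np.float64(0.0), 'opening': np.float64(0.085)}
top [[444.3, 0.0, 321.1], [0.0, 444.3, 238.8], [0.0, 0.0, 1.0]] [0.38563168 0.0183054  0.91938712] [0.173, -0.164, -1.473] dict_keys(['K', 'xyz', 'rotation'])
side [[602.4, 0.0, 309.6], [0.0, 602.4, 238.6], [0.0, 0.0, 1.0]] [1.3444621  0.49020161 0.74965926] [0.553, 0.965, 1.937] dict_keys(['K', 'xyz', 'rotation'])
```

View pics/top0.png

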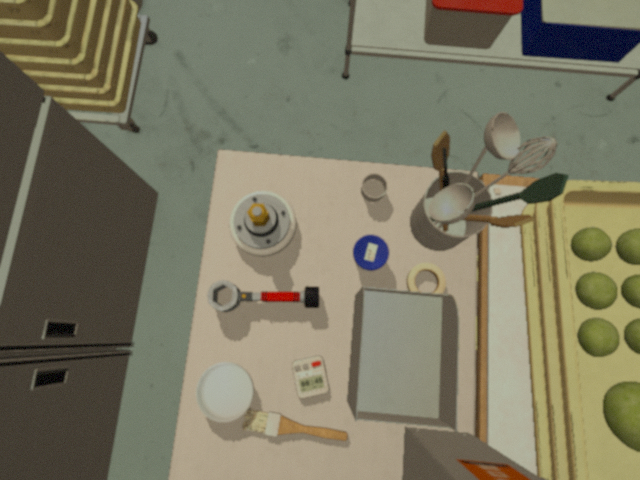

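View pics/side0.png

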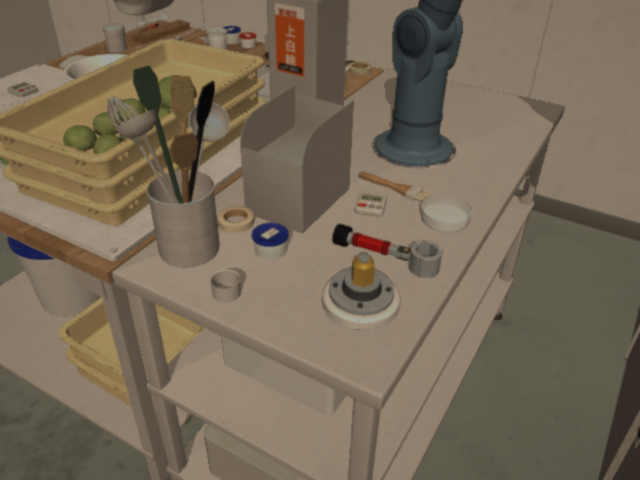

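The top view shows the press at (263,222) with the nut tip at (259,210), the wrench ring at (224,295), the red grip at (282,297), its black end at (312,297) and the caddy at (350-455, 290-425). The side view shows the nut at (364,268), ring at (425,258) and grip at (372,243).

```bash
cat > h.py <<'E'
import numpy as np,cv2
from scipy.spatial.transform import Rotation as R
from plant import *
def Rm(c):
    r=np.array(c["rotation"]); return r if r.shape==(3,3) else R.from_rotvec(r).as_matrix()
def ray(c,u,v):
    K=c["K"]; d=np.array([(u-K[0][2])/K[0][0],-(v-K[1][2])/K[1][1],-1.]); return np.array(c["xyz"]),Rm(c)@d
def atz(c,u,v,z):
    o,d=ray(c,u,v); return o+d*(z-o[2])/d[2]
def dep(c,D,u,v):
    o,d=ray(c,u,v); return o+d*D[int(v),int(u)]
def cloud(c,D):
    v,u=np.mgrid[:480,:640]; K=c["K"]
    d=np.stack([(u-K[0][2])/K[0][0],-(v-K[1][2])/K[1][1],-np.ones(u.shape)],-1)*D[...,None]
    return d@Rm(c).T+np.array(c["xyz"])
def proj(c,p):
    q=Rm(c).T@(np.array(p)-np.array(c["xyz"])); K=c["K"]; return K[0][0]*q[0]/-q[2]+K[0][2],-K[1][1]*q[1]/-q[2]+K[1][2]
def tri(c1,a,c2,b):
    o,d=ray(c1,*a);p,e=ray(c2,*b)
    s=np.linalg.lstsq(np.c_[d,-e],p-o,rcond=None)[0]; A=o+d*s[0];B=p+e*s[1]; return (A+B)/2,np.linalg.norm(A-B)
def redpix(im):
    h=cv2.cvtColor(im,cv2.COLOR_BGR2HSV); m=((h[...,0]<8)|(h[...,0]>172))&(h[...,1]>180)&(h[...,2]>90); return m
E
python3 - <<'E'
from h import *
np.set_printoptions(precision=4,suppress=True)
C={n:camera_info(n) for n in("top","side")}
for n in C:
    c=C[n];D=np.load(f"pics/{n}0.npy");im=cv2.imread(f"pics/{n}0.png");P=cloud(c,D);print(n)
    m=redpix(im)
    m[:, :]&=(abs(P[...,0]-.55)<.15)&(P[...,2]<.1)&(P[...,2]>.01)
    l,lab,st,ce=cv2.connectedComponentsWithStats(m.astype(np.uint8))
    for i in range(1,l):
        if st[i,4]>30:
            Q=P[lab==i];print("red",st[i],ce[i],Q.mean(0),Q.min(0),Q.max(0))
    # heights
    pts={"top":dict(ring=(235,295),grip=(282,297),end=(312,297),nut=(259,210),hub=(270,221),tab=(280,340),caddy=(365,300),cdL=(362,292)),
         "side":dict(grip=(372,243),nut=(364,260),end=(343,236),tab=(300,250),ring=(425,247))}[n]
    for k,q in pts.items(): print(k,dep(c,D,*q))
print("tri grip",tri(C["top"],(282,297),C["side"],(372,241)))
print("tri nut",tri(C["top"],(258,207),C["side"],(363,255)))
print("ring top",atz(C["top"],224,295,.046),"end",atz(C["top"],312,297,.044))
# fit ring with top depth: points with z .04-.05 near ring
P=cloud(C["top"],np.load("pics/top0.npy"))
r=P[(P[...,2]>.035)&(P[...,2]<.056)]
r=r[(np.hypot(*(r[:,:2]-atz(C["top"],224,295,.046)[:2]).T)<.045)];print(len(r),cv2.minEnclosingCircle(r[:,:2].astype(np.float32)),np.median(r[:,2]))
h=P[(P[...,2]>.054)&(P[...,2]<.072)];h=h[np.hypot(*(h[:,:2]-atz(C["top"],262,220,.062)[:2]).T)<.06];print(len(h),cv2.minEnclosingCircle(h[:,:2].astype(np.float32)),np.median(h[:,2]))
h=P[(P[...,2]>.2)&(P[...,2]<.24)];h=h[(h[:,0]>.1)&(h[:,1]>-.3)];print("caddy",h.min(0),h.max(0))
E
```

```text
top
red [262 292  37   9 305] [280.2033 296.2918] [0.4567 0.103  0.0318] [0.4465 0.067  0.027 ] [0.4669 0.1399 0.036 ]
ring [0.4498 0.1896 0.0482]
grip [0.4556 0.0993 0.0312]
end [0.4602 0.0397 0.0414]
nut [0.6081 0.1533 0.1107]
hub [0.6007 0.1368 0.0627]
tab [0.372  0.0966 0.0018]
caddy [ 0.4566 -0.0568  0.1233]
cdL [ 0.4642 -0.0455  0.1804]
side
red [355 234  35  20 340] [371.     243.2118] [0.4664 0.108  0.0278] [0.4509 0.0714 0.0149] [0.4754 0.1447 0.0358]
grip [0.4687 0.1112 0.0311]
nut [0.617  0.1634 0.112 ]
end [0.485  0.0547 0.0366]
tab [ 0.5304 -0.0178  0.0019]
ring [0.4336 0.2078 0.0371]
tri grip (array([0.4552, 0.1023, 0.0239]), np.float64(0.004936838217034601))
tri nut (array([0.6115, 0.1565, 0.1162]), np.float64(0.0034394966471195023))
ring top [0.448  0.2114 0.046 ] end [0.46   0.0396 0.044 ]
458 ((0.4484081566333771, 0.21216672658920288), 0.033119287341833115) 0.04470132931268661
442 ((0.6067821979522705, 0.15670263767242432), 0.03281605988740921) 0.06054136430654289
caddy [ 0.1968 -0.2883  0.2   ] [ 0.6922 -0.0455  0.24  ]
```

```bash
cat >> h.py <<'E'
def plan(x,y,z,yaw):
    s=observe();T=R.from_rotvec(s["eef_rot"]).as_matrix()
    print("t",round(float(s["t"]),2),"tcp",np.round(s["tcp_pos"],4),"yaw",round(np.degrees(np.arctan2(T[1,0],T[0,0])),2),"tilt",np.round(T[:2,2],4),"F",np.round(s["wrist_force"],1),"j7",round(float(s["joint_positions"][6]),2))
    print("shift",np.round(T.T@(np.array([x,y,z])-s["tcp_pos"]),4),"turn",np.round((R.from_matrix(T).inv()*R.from_matrix(np.c_[[np.cos(yaw),np.sin(yaw),0],[np.sin(yaw),-np.cos(yaw),0],[0,0,-1]])).as_rotvec(),4))
E
python3 - <<'E'
from h import *
s=observe();T=R.from_rotvec(s["eef_rot"]).as_matrix();c=camera_info("wrist")
print(T.T@(c["xyz"]-s["tcp_pos"]), T.T@Rm(c), c["K"])
plan(.609,.156,.297,np.radians(94))
E
```

```text
[ 0.06447165 -0.00087851 -0.17636707] [[-9.55605349e-04  9.65845185e-01  2.59118053e-01]
 [ 9.99999511e-01  8.57017719e-04  4.93437038e-04]
 [ 2.54515025e-04  2.59118398e-01 -9.65845532e-01]] [[407.93181187   0.         318.05497229]
 [  0.         407.93181187 237.46347121]
 [  0.           0.           1.        ]]
t 0.1 tcp [0.2639 0.593  0.1953] yaw 156.01 tilt [-0.0009 -0.0022] F [-0.3  0.3  0.4] j7 -0.05
shift [-0.4929 -0.2592 -0.101 ] turn [-0.0021  0.0014  1.0823]
```

```bash
python3 -m creep '[[-0.06,-0.032,0,0,0,0],[-0.062,-0.032,0,0,0,0],[-0.062,-0.033,0,0,0,0],[-0.062,-0.033,0,0,0,0],[-0.062,-0.033,0,0,0,0],[-0.062,-0.033,0,0,0,0],[-0.062,-0.033,0,0,0,0],[-0.061,-0.031,0,0,0,0]]' 0.085
python3 -m creep '[[0,0,0,0,0,0.18],[0,0,0,0,0,0.18],[0,0,0,0,0,0.18],[0,0,0,0,0,0.18],[0,0,0,0,0,0.18],[0,0,0,0,0,0.18],[0,0,0,0,0,0],[0,0,0,0,0,0]]'
python3 - <<'E'
from h import *
p,d=capture("wrist");cv2.imwrite("pics/w1.png",p);np.save("pics/w1.npy",d)
plan(.456,.100,.12,np.radians(94))
c=camera_info("wrist");np.savez("pics/w1c.npz",**c)
E
```

```text
t: 1.1
tcp_pos: [0.574, 0.1992, 0.1961]
eef_rot: [-0.652, -3.072, 0.0]
wrist_force: [0.5, 0.5, -0.7]
opening: 0.0846
gripper_force: 0.0
t: 2.1
tcp_pos: [0.5732, 0.2009, 0.1962]
eef_rot: [-2.137, -2.303, 0.001]
wrist_force: [-0.4, 0.0, 0.5]
opening: 0.0852
gripper_force: 0.0
t 2.15 tcp [0.5733 0.2009 0.1963] yaw 94.25 tilt [-0.0005 -0.0002] F [-0.   0.3  1.4] j7 -0.2
shift [-0.0919 -0.1244  0.0764] turn [-0.0005  0.0001  0.0043]
```

View pics/w1.png

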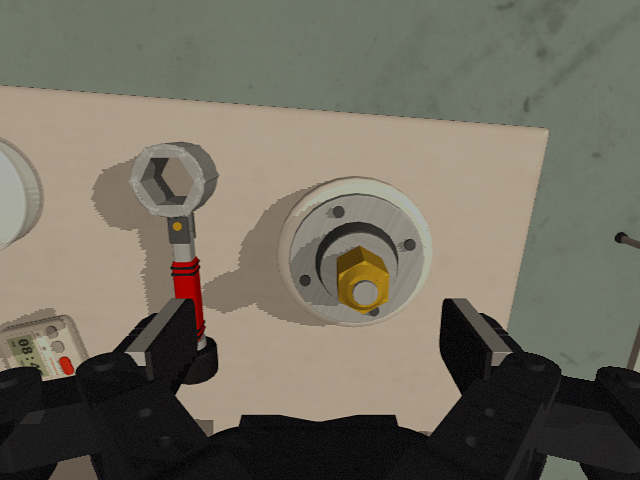

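The wrist view shows the nut (tip at (364,291)), the wrench ring at (170,180), the grip at (187,295) and the black end at (198,360). I'll crop in on the nut and ring.

```bash
python3 - <<'E'
import cv2,numpy as np
p=cv2.imread("pics/w1.png")
a=cv2.resize(p[230:330,310:410],None,fx=5,fy=5,interpolation=cv2.INTER_CUBIC)
b=cv2.resize(p[135:235,120:178+42],None,fx=3,fy=3,interpolation=cv2.INTER_CUBIC)
o=np.zeros((500,800,3),np.uint8);o[:,:500]=a;o[:300,500:800]=b;cv2.imwrite("pics/w1z.png",o)
E
```

```text
(no output)
```

View pics/w1z.png

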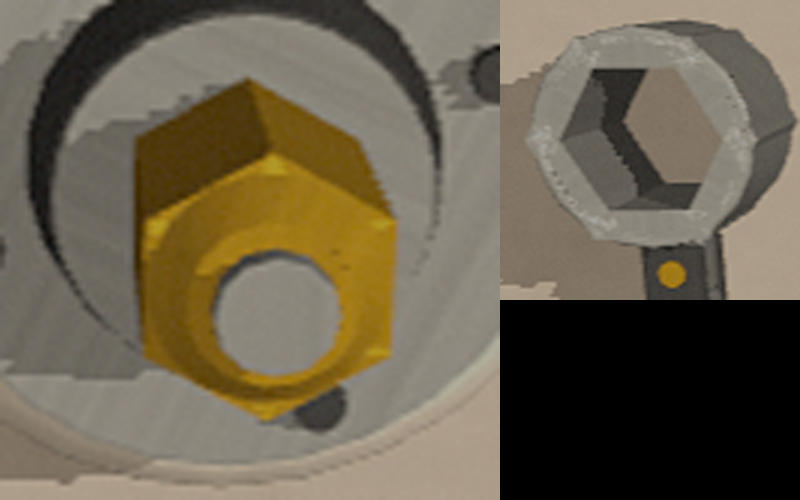

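```bash
python3 - <<'E'
from h import *
np.set_printoptions(precision=4,suppress=True)
c=dict(np.load("pics/w1c.npz"));T=camera_info("top")
def hexfit(V,z,f):
    P=np.array([atz(c,*f(u,v),z)[:2] for u,v in V]);C=P.mean(0);q=P-C
    a=np.degrees(np.arctan2(q[:,1],q[:,0]));r=np.hypot(*q.T)
    w=np.angle(np.mean(np.exp(6j*np.radians(a))))/6
    print(C,"af",2*r*np.cos(np.pi/6),"vertex",a%60,"mean",np.degrees(w)%60,"flat normal",(np.degrees(w)+30)%60)
for z in(.1,.097):hexfit([(275,152),(397,222),(390,352),(265,420),(143,352),(148,225)],z,lambda u,v:(310+u/5,230+v/5))
hexfit([(592,68),(688,68),(722,138),(698,208),(615,208),(562,135)],.046,lambda u,v:(120+(u-500)/3,135+v/3))
D=np.load("pics/w1.npy");P=cloud(c,D);im=cv2.imread("pics/w1.png")
m=redpix(im)&(P[...,2]<.06)&(P[...,0]>.42)
Q=P[m];print("red",Q.mean(0),np.percentile(Q[:,2],[5,50,95]))
n=P[(abs(P[...,0]-.609)<.05)&(abs(P[...,1]-.156)<.05)];print("nut ztop",n[:,2].max(), "hub",np.median(n[(n[:,2]>.055)&(n[:,2]<.07)][:,2]))
print("end",atz(c,198,345,.044),"pin",atz(c,177,226,.03))
t,e=np.array([258,207]),0
print("tri stud",tri(c,(310+278/5,230+318/5),T,(258,207)))
print("tri grip",tri(c,(186,288),T,(280.2,296.3)))
E
```

```text
[0.6097 0.1572] af [0.0356 0.0354 0.035  0.0356 0.0355 0.0347] vertex [33.7516 33.7823 35.1001 33.9984 32.9023 35.4443] mean 34.16293150281582 flat normal 4.162931502815823
[0.6102 0.156 ] af [0.036  0.0358 0.0354 0.036  0.0359 0.035 ] vertex [33.7516 33.7823 35.1001 33.9984 32.9023 35.4443] mean 34.16293150281581 flat normal 4.162931502815805
[0.4527 0.2153] af [0.0386 0.0388 0.035  0.0389 0.0372 0.0388] vertex [ 8.389  59.5483  4.3503  7.1272  5.6596  2.0312] mean 4.536705652143226 flat normal 34.536705652143226
red [0.4631 0.1174 0.0294] [0.0196 0.0313 0.0331]
nut ztop 0.3115704763583635 hub 0.06104371918801743
end [0.475  0.0692 0.044 ] pin [0.4532 0.1744 0.03  ]
tri stud (array([0.6118, 0.1563, 0.1101]), np.float64(0.004093291534045079))
tri grip (array([0.4562, 0.1069, 0.0095]), np.float64(0.005710450434603078))
```

```bash
python3 -m creep '[[-0.015,-0.02,0.02,0,0,0],[-0.015,-0.02,0.02,0,0,0],[-0.015,-0.02,0.02,0,0,0],[-0.015,-0.02,0.02,0,0,0],[-0.015,-0.021,0.02,0,0,0],[-0.015,-0.021,0.016,0,0,0],[0,0,0,0,0,0],[0,0,0,0,0,0]]'
python3 - <<'E'
from h import *
p,d=capture("wrist");cv2.imwrite("pics/w2.png",p);c=camera_info("wrist");np.savez("pics/w2c.npz",**c)
plan(.458,.102,.005,np.radians(94.3))
m=redpix(p).astype(np.uint8);n,l,s,ce=cv2.connectedComponentsWithStats(m)
for i in range(1,n):
    if s[i,4]>150: print(s[i],ce[i],atz(c,*ce[i],.03),atz(c,s[i,0]+s[i,2]/2,s[i,1],.033),cv2.minAreaRect(np.argwhere(l==i)[:,::-1].astype(np.float32)))
E
```

```text
t: 3.15
tcp_pos: [0.46, 0.1033, 0.0815]
eef_rot: [2.138, 2.3, 0.004]
wrist_force: [0.5, -0.2, 0.3]
opening: 0.0848
gripper_force: 0.0
t 3.2 tcp [0.4604 0.1036 0.0817] yaw 94.2 tilt [0.0032 0.0012] F [-0.3  0.8 -0.9] j7 -0.11
shift [-0.0015 -0.0028  0.0767] turn [ 0.0032 -0.001  -0.0017]
[300 175  34   9 245] [316.1877551  179.22857143] [0.45728738 0.1401529  0.03      ] [0.45754797 0.14285521 0.033     ] ((316.45782470703125, 179.27732849121094), (7.616163730621338, 33.014862060546875), 88.02507019042969)
[300 188  34   6 197] [316.44162437 190.43654822] [0.45787612 0.1339004  0.03      ] [0.45806057 0.13571704 0.033     ] ((316.5, 190.5), (5.0, 33.0), 90.0)
[ 300  198   34   90 2955] [317.00507614 241.95668359] [0.46034458 0.10394647 0.03      ] [0.45846067 0.1301453  0.033     ] ((316.5, 242.5), (89.0, 33.0), 90.0)
[302 292  32   6 168] [317.30952381 294.20238095] [0.46286483 0.07140891 0.03      ] [0.46307937 0.07410317 0.033     ] ((317.5, 294.5), (5.0, 31.0), 90.0)
```

View pics/w2.png

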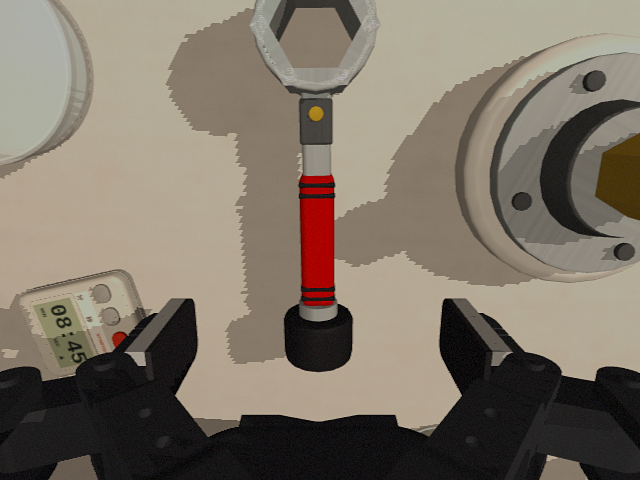

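The grip lies straight below the TCP, spanning rows 175-305 at column 317, and is aligned with the tool. Descend and close.

```bash
python3 -m creep '[[0,0,0.015,0,0,0],[0,0,0.015,0,0,0],[0,0,0.015,0,0,0],[0,0,0.014,0,0,0],[0,0,0.01,0,0,0],[0,0,0.006,0,0,0],[0,0,0,0,0,0],[0,0,0,0,0,0]]'
python3 -m creep '[[0,0,0,0,0,0],[0,0,0,0,0,0],[0,0,0,0,0,0],[0,0,0,0,0,0],[0,0,0,0,0,0],[0,0,0,0,0,0],[0,0,0,0,0,0],[0,0,0,0,0,0]]' 0 70
```

```text
t: 4.2
tcp_pos: [0.4588, 0.1025, 0.0059]
eef_rot: [2.14, 2.3, 0.001]
wrist_force: [-0.1, -0.8, 0.0]
opening: 0.0852
gripper_force: 0.0
t: 5.2
tcp_pos: [0.4583, 0.1024, 0.0056]
eef_rot: [-2.14, -2.3, 0.0]
wrist_force: [0.9, 1.1, -0.5]
opening: -0.0
gripper_force: 0.0
```

```bash
python3 - <<'E'
from h import *
p,d=capture("wrist");cv2.imwrite("pics/w3.png",p);o=observe();print(o["opening"],o["gripper_force"])
q,_=capture("side");cv2.imwrite("pics/s3.png",np.hstack([p[::1,120:520],cv2.resize(q[180:330,280:430],(400,480))]))
E
```

```text
-0.0002853539009002646 0.0
```

View pics/s3.png

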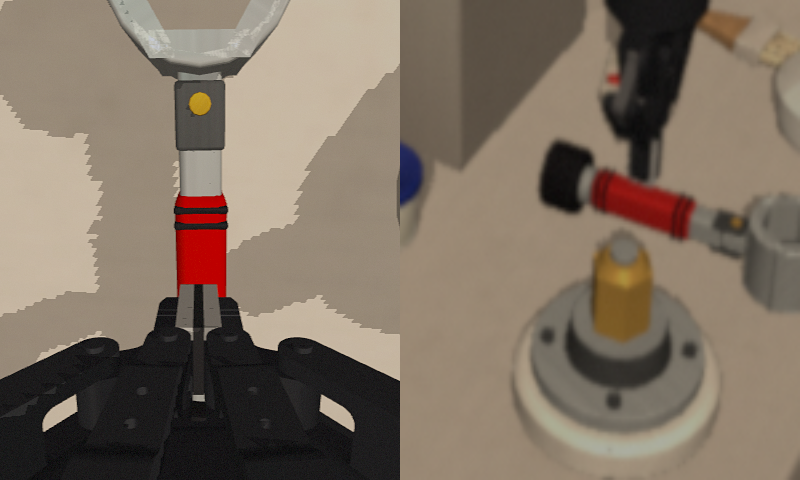

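The fingers shut on nothing: in the wrist half the finger tips (200,285) overlie the red grip, and in the side half they end at about (645,180), at the grip's upper edge. I'll check heights with the depth image.

```bash
python3 - <<'E'
from h import *
np.set_printoptions(precision=4,suppress=True)
s=observe();c=camera_info("wrist");p,d=capture("wrist");P=cloud(c,d)
print("tcp",s["tcp_pos"],"tcp proj",proj(c,s["tcp_pos"]))
for q in[(320,90),(320,250),(316,275),(310,288),(332,290),(312,300),(312,320),(230,200),(320,20)]:print(q,P[q[1],q[0]])
t=camera_info("top");pt,dt=capture("top");Pt=cloud(t,dt);cv2.imwrite("pics/t3.png",pt)
m=redpix(pt)&(abs(Pt[...,2]-.03)<.02)&(abs(Pt[...,0]-.46)<.05)&(abs(Pt[...,1]-.1)<.08)
print("top red",Pt[m].mean(0),Pt[m].min(0),Pt[m].max(0), m.sum())
sd=camera_info("side");print("tcp in side",proj(sd,s["tcp_pos"]),"tcp in top",proj(t,s["tcp_pos"]))
ps,ds=capture("side");Ps=cloud(sd,ds)
for v in range(215,250,3): print(v,Ps[v,371],ps[v,371])
E
```

```text
tcp [0.4583 0.1024 0.0056] tcp proj (np.float64(317.2200733628383), np.float64(273.04424273953737))
(320, 90) [0.4539 0.1793 0.0313]
(320, 250) [0.4581 0.1214 0.0317]
(316, 275) [0.4573 0.1115 0.0328]
(310, 288) [0.4552 0.1119 0.0475]
(332, 290) [0.4629 0.1125 0.0496]
(312, 300) [0.4561 0.1121 0.0582]
(312, 320) [0.4563 0.1116 0.0717]
(230, 200) [ 0.4164  0.132  -0.0019]
(320, 20) [0.4519 0.2085 0.0003]
top red [0.4581 0.0707 0.0319] [0.4519 0.0671 0.0282] [0.4665 0.0752 0.0343] 30
tcp in side (np.float64(369.5061714779935), np.float64(249.04029126815928)) tcp in top (np.float64(281.6965058267725), np.float64(296.64349648993846))
215 [0.4987 0.1173 0.1179] [16 16 19]
218 [0.4952 0.1163 0.1088] [16 14 17]
221 [0.4951 0.1167 0.102 ] [14 14 15]
224 [0.494  0.1168 0.0945] [12 13 13]
227 [0.4713 0.1073 0.0701] [20 21 20]
230 [0.4735 0.1088 0.0648] [22 22 22]
233 [0.4717 0.1086 0.0564] [21 22 23]
236 [0.4691 0.1079 0.0472] [43 48 55]
239 [0.4586 0.1039 0.0317] [ 23  29 136]
242 [0.4678 0.1085 0.0319] [ 18  23 149]
245 [0.4681 0.1091 0.0249] [ 13  17 124]
248 [0.4688 0.11   0.0182] [ 13  17 120]
```

Two cameras agree that the shut finger tips are at z ≈ 0.044, about 38 mm above the reported TCP. So the reported TCP isn't at the real tips. I'll reopen, go down in steps and verify.

```bash
python3 -m creep '[[0,0,0,0,0,0],[0,0,0,0,0,0],[0,0,0,0,0,0],[0,0,0.01,0,0,0],[0,0,0.01,0,0,0],[0,0,0.01,0,0,0],[0,0,0,0,0,0],[0,0,0,0,0,0]]' 0.085
python3 - <<'E'
from h import *
np.set_printoptions(precision=4,suppress=True)
s=observe();c=camera_info("wrist");p,d=capture("wrist");P=cloud(c,d);cv2.imwrite("pics/w4.png",p)
print(s["tcp_pos"],s["wrist_force"])
for q in[(320,90),(320,250),(230,200)]:print(q,P[q[1],q[0]])
m=(P[...,1]<.116)&(P[...,1]>.09)&(abs(P[...,0]-.458)<.07)&(abs(P[...,0]-.458)>.02)&(P[...,2]>.008)
for sg in(-1,1):
    k=m&(sg*(P[...,0]-.458)>0);Q=P[k];print(k.sum(),Q.min(0),Q.max(0),np.percentile(Q[:,2],[1,5,10]))
E
```

```text
t: 6.45
tcp_pos: [0.4583, 0.1022, -0.0246]
eef_rot: [-2.14, -2.3, 0.001]
wrist_force: [-0.2, -0.5, 0.4]
opening: 0.0848
gripper_force: 0.0
[ 0.4583  0.1022 -0.0246] [-0.2064 -0.4961  0.4129]
(320, 90) [0.4541 0.1765 0.0331]
(320, 250) [0.4574 0.1306 0.0326]
(230, 200) [ 0.4228  0.1378 -0.001 ]
20112 [0.3881 0.09   0.0213] [0.438  0.116  0.1042] [0.0265 0.0354 0.0438]
13540 [0.478  0.0917 0.0204] [0.528  0.116  0.0998] [0.0252 0.0314 0.0374]
```

```bash
python3 -m creep '[[0,0,0.003,0,0,0],[0,0,0.002,0,0,0],[0,0,0,0,0,0],[0,0,0,0,0,0],[0,0,0,0,0,0],[0,0,0,0,0,0],[0,0,0,0,0,0],[0,0,0,0,0,0]]' 0.0 70
python3 -c "
from h import *
plan(0,0,0,0)"
```

```text
t: 7.5
tcp_pos: [0.4587, 0.1024, -0.0292]
eef_rot: [2.14, 2.3, 0.001]
wrist_force: [-0.9, -0.7, 4.1]
opening: 0.0187
gripper_force: 68.5
t 7.5 tcp [ 0.4587  0.1024 -0.0292] yaw 94.13 tilt [0.0006 0.0002] F [-0.9 -0.7  4.1] j7 0.02
shift [-0.0691 -0.4649 -0.0295] turn [ 3.0000e-04 -6.0000e-04  1.6429e+00]
```

```bash
python3 -m creep '[[0,0,-0.01,0,0,0],[0,0,-0.02,0,0,0],[0,0,-0.02,0,0,0],[0,0,-0.02,0,0,0],[0,0,-0.02,0,0,0],[0,0,-0.02,0,0,0],[0,0,-0.02,0,0,0],[0,0,-0.01,0,0,0]]'
python3 -m creep '[[0,0,0,0,0,0.174],[0,0,0,0,0,0.174],[0,0,0,0,0,0.174],[0,0,0,0,0,0.174],[0,0,0,0,0,0.174],[0,0,0,0,0,0.174],[0,0,0,0,0,0.174],[0,0,0,0,0,0.174]]'
python3 -m creep '[[0,0,0,0,0,0.174],[0,0,0,0,0,0],[0,0,0,0,0,0],[0,0,0,0,0,0],[0,0,0,0,0,0],[0,0,0,0,0,0],[0,0,0,0,0,0],[0,0,0,0,0,0]]'
python3 - <<'E'
from h import *
plan(.4983,.1488,.115,np.radians(4.2))
c=camera_info("wrist");np.savez("pics/w5c.npz",**c)
p,d=capture("wrist");cv2.imwrite("pics/w5.png",p);np.save("pics/w5.npy",d)
E
```

```text
t: 8.5
tcp_pos: [0.4579, 0.1023, 0.1112]
eef_rot: [-2.14, -2.3, -0.0]
wrist_force: [0.7, 0.7, -2.6]
opening: 0.0191
gripper_force: 68.6
t: 9.5
tcp_pos: [0.457, 0.1021, 0.1098]
eef_rot: [3.118, 0.384, -0.004]
wrist_force: [-0.3, -0.1, -2.0]
opening: 0.019
gripper_force: 68.6
t: 10.5
tcp_pos: [0.4583, 0.1024, 0.1106]
eef_rot: [-3.139, -0.121, 0.0]
wrist_force: [-0.2, -0.1, -2.7]
opening: 0.0188
gripper_force: 68.5
t 10.5 tcp [0.4583 0.1024 0.1106] yaw 4.41 tilt [-0.  0.] F [-0.2 -0.1 -2.7] j7 -1.67
shift [ 0.0434 -0.0432 -0.0044] turn [-0.      0.      0.0036]
```

View pics/w5.png

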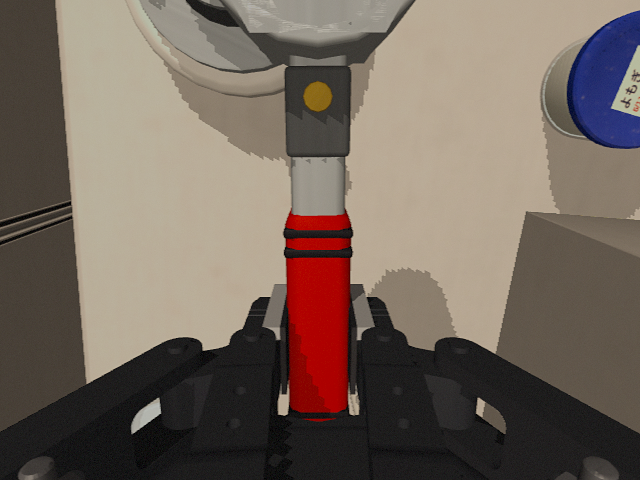

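The wrench lies straight in the hand: the hinge pin is at (318,96), on the tool's centre column, and the red grip's front edge is at row 215.

```bash
python3 - <<'E'
from h import *
np.set_printoptions(precision=4,suppress=True)
c=dict(np.load("pics/w5c.npz"));p=cv2.imread("pics/w5.png");d=np.load("pics/w5.npy");P=cloud(c,d)
s=observe();T=R.from_rotvec(s["eef_rot"]).as_matrix()
h=cv2.cvtColor(p,cv2.COLOR_BGR2HSV);m=(h[...,0]>12)&(h[...,0]<30)&(h[...,1]>150);m[130:]=0;m[:,:280]=0;m[:,360:]=0
v,u=np.where(m);print("pin px",u.mean(),v.mean(),len(u))
q=P[m].mean(0);print("pin world",q,"tool",T.T@(q-s["tcp_pos"]))
def tool(x,y):return T.T@(P[y,x]-s["tcp_pos"])
print("red front",tool(318,217),"red near end",tool(318,405),"arm",tool(318,180), "axis slope: ",[tool(318,y) for y in(190,225,300,380)])
pin=T.T@(q-s["tcp_pos"]);rs=pin+np.array([.04,0,0]);print("ring tool",rs,"ring world",T@rs+s["tcp_pos"])
t=camera_info("top");pt,dt=capture("top");Pt=cloud(t,dt);cv2.imwrite("pics/t5.png",pt);np.save("pics/t5.npy",dt)
w=(T@rs+s["tcp_pos"])
k=(np.hypot(Pt[...,0]-w[0],Pt[...,1]-w[1])<.042)&(Pt[...,2]>.165)&(Pt[...,2]<.2)
Q=Pt[k];print("top ring",k.sum(),np.median(Q[:,2]),cv2.minEnclosingCircle(Q[:,:2].astype(np.float32)))
E
```

```text
pin px 317.39800285306706 96.14122681883025 701
pin world [0.5324 0.107  0.1729] tool [ 0.0742  0.0011 -0.0623]
red front [ 0.0409  0.0013 -0.0596] red near end [-0.0216  0.0012 -0.0616] arm [ 0.0515  0.0013 -0.0576] axis slope:  [array([ 0.0489,  0.0013, -0.0597]), array([ 0.0392,  0.0013, -0.0625]), array([ 0.0156,  0.0012, -0.0616]), array([-0.0137,  0.0012, -0.0595])]
ring tool [ 0.1142  0.0011 -0.0623] ring world [0.5723 0.11   0.1729]
top ring 378 0.18393321297085297 ((0.5711939334869385, 0.11013562977313995), 0.030349742621183395)
```

```bash
python3 -m creep '[[0.006,-0.006,0.0,0,0,0],[0.007,-0.007,0,0,0,0],[0.007,-0.008,0,0,0,0],[0.007,-0.008,0,0,0,0],[0.007,-0.008,0,0,0,0],[0.0075,-0.007,0.006,0,0,0],[0,0,0.006,0,0,0],[0,0,0,0,0,0]]'
python3 - <<'E'
from h import *
np.set_printoptions(precision=4,suppress=True)
s=observe();T=R.from_rotvec(s["eef_rot"]).as_matrix();plan(.4983,.1488,.1,np.radians(4.2))
w=T@np.array([.1142,.0012,-.028])+s["tcp_pos"];print("ring seat",w)
o=np.zeros((480,800,3),np.uint8)
for i,n in enumerate(("top","side")):
    c=camera_info(n);p,d=capture(n);cv2.imwrite(f"pics/{n}6.png",p);np.save(f"pics/{n}6.npy",d);P=cloud(c,d)
    u,v=map(int,proj(c,w));print(n,u,v);cr=p[v-40:v+40,u-33:u+33];o[:,400*i:400*i+396]=cv2.resize(cr,(396,480),interpolation=cv2.INTER_CUBIC)
    if n=="top":
        k=(np.hypot(P[...,0]-w[0],P[...,1]-w[1])<.042)&(abs(P[...,2]-w[2]-.046)<.012);Q=P[k];print("top ring",k.sum(),np.median(Q[:,2]),cv2.minEnclosingCircle(Q[:,:2].astype(np.float32)))
cv2.imwrite("pics/c6.png",o)
E
```

```text
t: 11.6
tcp_pos: [0.4952, 0.1486, 0.0975]
eef_rot: [3.138, 0.12, -0.004]
wrist_force: [0.5, -0.3, -2.3]
opening: 0.0189
gripper_force: 68.5
t 11.6 tcp [0.4952 0.1486 0.0975] yaw 4.38 tilt [-0.0024 -0.0016] F [ 0.5 -0.3 -2.3] j7 -1.67
shift [ 0.0031  0.0001 -0.0025] turn [0.0014 0.0025 0.0031]
ring seat [0.6092 0.1562 0.1252]
top 256 207
top ring 337 0.17045627252591988 ((0.607142984867096, 0.15655747056007385), 0.03094140812754631)
side 362 250
```

View pics/c6.png

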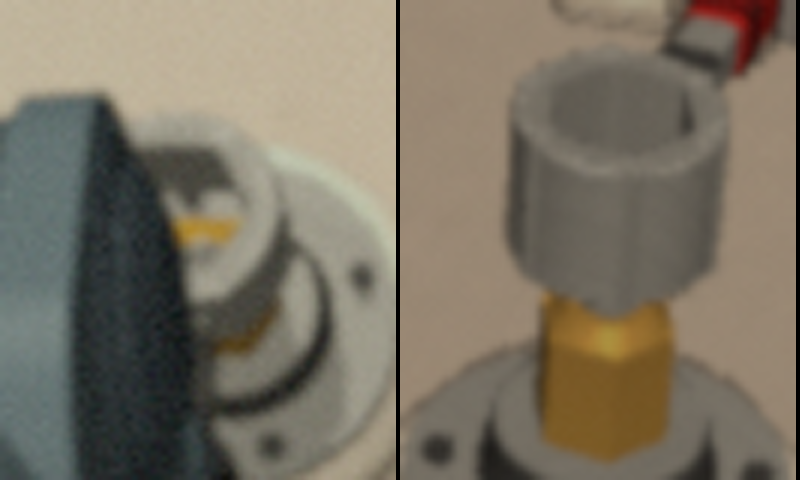

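The side half shows the ring hanging over the nut: ring edges at about 508-722 (crop), nut edges at about 543-673, so a millimetre or so off laterally. In the top half the arm hides part of the ring. I'll put a number on the side offset.

```bash
python3 - <<'E'
from h import *
np.set_printoptions(precision=3,suppress=True)
c=camera_info("side");p=cv2.imread("pics/side6.png");p0=cv2.imread("pics/side0.png");g=p.astype(float)
h=cv2.cvtColor(p0,cv2.COLOR_BGR2HSV);print(h[262,364],h[240,372])
def edges(im,v,lo,hi):  # subpixel strongest gradients
    x=im[v,lo:hi].astype(float).sum(1);return x
b=lambda im:(lambda H:(H[...,0]>10)&(H[...,0]<28)&(H[...,1]>130))(cv2.cvtColor(im,cv2.COLOR_BGR2HSV))
for nm,im in(("s0",p0),("s6",p)):
    m=b(im)
    for v in range(262,286,3):
        u=np.where(m[v,335:395])[0]+335
        if len(u)>3:print(nm,v,u.min(),u.max(),(u.min()+u.max())/2,"axis col",[round(proj(c,(.610,.1565,z))[0],2) for z in(.07,.09)],round(proj(c,(.610,.1565,.08))[1],1))
for v in range(228,248,3):
    x=p[v,335:395].astype(float).sum(1);dx=np.diff(cv2.GaussianBlur(x[None],(5,1),0)[0]);print(v,np.round(x[::1]).astype(int)[5:50].tolist())
print([np.round(proj(c,(.6092,.1562,z)),2) for z in(.0625,.1,.125,.171)])
print(np.round(np.array(proj(c,(.610,.1565,.1)))-np.array(proj(c,(.612,.1565,.1))),2),np.round(np.array(proj(c,(.610,.1565,.1)))-np.array(proj(c,(.610,.1585,.1))),2))
E
```

```text
[ 17  71 112] [  1 223 134]
s0 262 353 373 363.0 axis col [np.float64(360.8), np.float64(361.46)] 270.9
s0 265 353 373 363.0 axis col [np.float64(360.8), np.float64(361.46)] 270.9
s0 268 353 373 363.0 axis col [np.float64(360.8), np.float64(361.46)] 270.9
s0 271 353 373 363.0 axis col [np.float64(360.8), np.float64(361.46)] 270.9
s0 274 352 373 362.5 axis col [np.float64(360.8), np.float64(361.46)] 270.9
s0 277 353 372 362.5 axis col [np.float64(360.8), np.float64(361.46)] 270.9
s0 280 353 372 362.5 axis col [np.float64(360.8), np.float64(361.46)] 270.9
s0 283 354 371 362.5 axis col [np.float64(360.8), np.float64(361.46)] 270.9
s6 262 353 373 363.0 axis col [np.float64(360.8), np.float64(361.46)] 270.9
s6 265 353 373 363.0 axis col [np.float64(360.8), np.float64(361.46)] 270.9
s6 268 353 373 363.0 axis col [np.float64(360.8), np.float64(361.46)] 270.9
s6 271 353 373 363.0 axis col [np.float64(360.8), np.float64(361.46)] 270.9
s6 274 352 373 362.5 axis col [np.float64(360.8), np.float64(361.46)] 270.9
s6 277 353 372 362.5 axis col [np.float64(360.8), np.float64(361.46)] 270.9
s6 280 3
[... 1182 characters left out ...]
, 308, 312, 307, 299, 295, 291, 289, 301, 299, 295, 295, 298, 292, 287, 276, 268, 259, 245, 257, 295, 362, 394]
243 [403, 405, 404, 402, 402, 393, 338, 242, 199, 218, 267, 276, 262, 263, 269, 275, 285, 289, 294, 295, 300, 304, 308, 307, 308, 303, 293, 283, 285, 293, 300, 301, 297, 293, 289, 281, 274, 272, 264, 251, 250, 268, 313, 376, 399]
246 [399, 405, 405, 401, 399, 378, 302, 218, 204, 230, 271, 273, 261, 261, 266, 272, 277, 282, 289, 291, 296, 304, 307, 308, 308, 304, 291, 284, 286, 295, 299, 300, 294, 291, 287, 284, 274, 271, 256, 242, 246, 273, 323, 379, 400]
[array([360.61, 278.27]), array([361.86, 261.62]), array([362.73, 250.11]), array([364.4 , 228.01])]
[ 0.53 -0.63] [-1.04 -0.39]
```

```bash
python3 -m creep '[[0.0006,-0.001,0.005,0,0,0],[0,0,0.005,0,0,0],[0,0,0.005,0,0,0],[0,0,0.005,0,0,0],[0,0,0,0,0,0],[0,0,0.002,0,0,0],[0,0,0.002,0,0,0],[0,0,0,0,0,0]]'
python3 -c "
from h import *
plan(0,0,0,0)"
```

```text
t: 12.7
tcp_pos: [0.4967, 0.1505, 0.0745]
eef_rot: [3.139, 0.121, -0.0]
wrist_force: [0.5, 1.2, -2.7]
opening: 0.019
gripper_force: 68.5
t 12.7 tcp [0.4967 0.1505 0.0745] yaw 4.4 tilt [-0.0002 -0.0001] F [ 0.5  1.2 -2.7] j7 -1.64
shift [-0.5068  0.1119  0.0746] turn [0.0001 0.0003 0.0768]
```

```bash
python3 -m creep '[[0,0,0.001,0,0,0],[0,0,0.001,0,0,0],[0,0,0.001,0,0,0],[0,0,0.001,0,0,0],[0,0,0.001,0,0,0],[0,0,0,0,0,0],[0,0,0,0,0,0],[0,0,0,0,0,0]]'
python3 -c "
from h import *
plan(0,0,0,0);print(observe()['moment'])"
```

```text
t: 13.7
tcp_pos: [0.4968, 0.1506, 0.0698]
eef_rot: [-3.139, -0.121, 0.0]
wrist_force: [-3.8, -0.6, 4.1]
opening: 0.019
gripper_force: 69.5
t 13.7 tcp [0.4968 0.1506 0.0698] yaw 4.4 tilt [-0.0001  0.0003] F [-3.8 -0.6  4.1] j7 -1.63
shift [-0.5069  0.112   0.0698] turn [-0.0003  0.0001  0.0768]
[-0.17903994  0.28886573 -0.07211894]
```

```bash
python3 -m creep '[[-0.0007,0,0,0,0,0],[-0.0005,0,0,0,0,0],[0,0,0,0,0,0],[0,0,0.001,0,0,0],[0,0,0.001,0,0,0],[0,0,0,0,0,0],[0,0,0,0,0,0],[0,0,0,0,0,0]]'
python3 -c "
from h import *
plan(0,0,0,0);print(observe()['moment'])"
```

```text
t: 14.7
tcp_pos: [0.4945, 0.1501, 0.0667]
eef_rot: [3.138, 0.121, -0.003]
wrist_force: [0.1, -0.3, -2.9]
opening: 0.0186
gripper_force: 68.6
t 14.7 tcp [0.4945 0.1501 0.0667] yaw 4.41 tilt [-0.0021 -0.0009] F [ 0.1 -0.3 -2.9] j7 -1.63
shift [-0.5044  0.1116  0.0679] turn [0.0008 0.0021 0.077 ]
[-0.02677675  0.01934977 -0.02206075]
```

```bash
python3 -m creep '[[0,0,0.002,0,0,0],[0,0,0.002,0,0,0],[0,0,0.002,0,0,0],[0,0,0.002,0,0,0],[0,0,0.002,0,0,0],[0,0,0.002,0,0,0],[0,0,0.002,0,0,0],[0,0,0,0,0,0]]'
python3 -c "
from h import *
plan(0,0,0,0);print(observe()['moment'])"
```

```text
t: 15.7
tcp_pos: [0.4955, 0.1503, 0.0534]
eef_rot: [3.139, 0.121, -0.001]
wrist_force: [0.6, -0.1, -3.7]
opening: 0.0187
gripper_force: 68.6
t 15.7 tcp [0.4955 0.1503 0.0534] yaw 4.4 tilt [-0.0004 -0.0002] F [ 0.6 -0.1 -3.7] j7 -1.62
shift [-0.5055  0.1118  0.0536] turn [0.0002 0.0004 0.0768]
[0.00834383 0.01185439 0.02525698]
```

```bash
python3 -m creep '[[0,0,0.003,0,0,0],[0,0,0.003,0,0,0],[0,0,0.003,0,0,0],[0,0,0.003,0,0,0],[0,0,0.002,0,0,0],[0,0,0.0015,0,0,0],[0,0,0.001,0,0,0],[0,0,0,0,0,0]]'
python3 -c "
from h import *
plan(0,0,0,0);print(observe()['moment'])"
```

```text
t: 16.7
tcp_pos: [0.4956, 0.1504, 0.037]
eef_rot: [3.139, 0.121, -0.0]
wrist_force: [-0.2, 0.3, -2.9]
opening: 0.0187
gripper_force: 68.6
t 16.7 tcp [0.4956 0.1504 0.037 ] yaw 4.4 tilt [-0.0001 -0.    ] F [-0.2  0.3 -2.9] j7 -1.6
shift [-0.5057  0.1119  0.0371] turn [0.     0.0001 0.0767]
[-0.010266    0.02617241 -0.02141943]
```

```bash
python3 -m creep '[[0,0,0.001,0,0,0],[0,0,0.0007,0,0,0],[0,0,0.0007,0,0,0],[0,0,0.0005,0,0,0],[0,0,0.0003,0,0,0],[0,0,0,0,0,0],[0,0,0,0,0,0],[0,0,0,0,0,0]]'
python3 -c "
from h import *
plan(0,0,0,0);print(observe()['moment'])"
```

```text
t: 17.7
tcp_pos: [0.4957, 0.1504, 0.0339]
eef_rot: [-3.139, -0.121, -0.0]
wrist_force: [0.8, -1.6, -2.3]
opening: 0.0192
gripper_force: 68.6
t 17.7 tcp [0.4957 0.1504 0.0339] yaw 4.41 tilt [0.0001 0.    ] F [ 0.8 -1.6 -2.3] j7 -1.59
shift [-0.5058  0.1119  0.0339] turn [-0.     -0.0001  0.0769]
[-0.02130603  0.01973489 -0.01187421]
```

```bash
python3 -m creep '[[0,0,0.0005,0,0,0],[0,0,0.0005,0,0,0],[0,0,0,0,0,0],[0,0,0,0,0,0],[0,0,0,0,0,0],[0,0,0,0,0,0],[0,0,0,0,0,0],[0,0,0,0,0,0]]'
python3 -c "
from h import *
plan(0,0,0,0);print(observe()['moment'])"
```

```text
t: 18.7
tcp_pos: [0.4957, 0.1504, 0.0329]
eef_rot: [3.139, 0.121, 0.0]
wrist_force: [-0.6, -0.7, -2.2]
opening: 0.0192
gripper_force: 68.6
t 18.7 tcp [0.4957 0.1504 0.0329] yaw 4.4 tilt [ 0. -0.] F [-0.6 -0.7 -2.2] j7 -1.59
shift [-0.5057  0.1119  0.0329] turn [ 0.     -0.      0.0768]
[0.00862311 0.0277859  0.00098987]
```

```bash
python3 -m creep '[[0,0,0.0005,0,0,0],[0,0,0.0005,0,0,0],[0,0,0.0005,0,0,0],[0,0,0,0,0,0],[0,0,0,0,0,0],[0,0,0,0,0,0],[0,0,0,0,0,0],[0,0,0,0,0,0]]'
python3 -c "
from h import *
plan(0,0,0,0);s=observe();print(s['moment'])
c=camera_info('side');d=capture('side')[1];P=cloud(c,d);print(P[250:275,355:372,2][::3,::4])
T=R.from_rotvec(s['eef_rot']).as_matrix();c=camera_info('wrist');p,d=capture('wrist');P=cloud(c,d);print([np.round(T.T@(P[y,318]-s['tcp_pos']),4) for y in(95,190,300)],P[190,318],P[300,318])
"
```

```text
t: 19.7
tcp_pos: [0.4955, 0.1504, 0.0314]
eef_rot: [-3.139, -0.121, 0.0]
wrist_force: [-4.3, -1.1, 3.6]
opening: 0.019
gripper_force: 69.3
t 19.7 tcp [0.4955 0.1504 0.0314] yaw 4.4 tilt [-0.0003  0.0001] F [-4.3 -1.1  3.6] j7 -1.59
shift [-0.5056  0.1119  0.0316] turn [-0.0001  0.0003  0.0769]
[-0.13328088  0.3970094   0.00179586]
[[0.10723207 0.10886307 0.10962464 0.10652379 0.1059854 ]
 [0.10894483 0.10540471 0.10284422 0.10492535 0.10664995]
 [0.10230566 0.11352801 0.11187899 0.11201101 0.10087915]
 [0.102982   0.11092865 0.11051427 0.11189896 0.10123098]
 [0.10433995 0.10416619 0.1057195  0.10597996 0.10548716]
 [0.10911755 0.10848322 0.10375872 0.10430256 0.1089448 ]
 [0.10607207 0.10927209 0.10761216 0.10871048 0.10968089]
 [0.10138739 0.10386353 0.10425551 0.10584033 0.10474753]
 [0.09369398 0.09828844 0.09809714 0.09909207 0.09684779]]
[array([ 0.0744,  0.0013, -0.064 ]), array([ 0.0489,  0.0013, -0.0595]), array([ 0.0155,  0.0013, -0.0614])] [0.54434774 0.15288814 0.09087771] [0.51106839 0.15035816 0.09279351]
```

Seated: light contact of about 6 N, and ring top at ≈0.108. Ease off slightly and start turning clockwise about the nut axis.

```bash
python3 -m creep '[[0,0,-0.0005,0,0,0],[0,-0.0018,0,0,0,0.016],[0,-0.0018,0,0,0,0.016],[0,-0.0018,0,0,0,0.016],[0,-0.0018,0,0,0,0.016],[0,-0.0018,0,0,0,0.016],[0,-0.0018,0,0,0,0.016],[0.0002,-0.0018,0,0,0,0.016]]'
cat > q.py <<'E'
from h import *
np.set_printoptions(precision=4,suppress=True)
s=observe();T=R.from_rotvec(s['eef_rot']).as_matrix()
print("yaw",np.degrees(np.arctan2(T[1,0],T[0,0])),"ring est",(T@[.1142,.0012,-.0285]+s["tcp_pos"]),"F tool",T.T@s["wrist_force"],"M tool",T.T@s["moment"],"j7",s["joint_positions"][6])
E
python3 q.py
```

```text
t: 20.8
tcp_pos: [0.4953, 0.1626, 0.0319]
eef_rot: [3.14, -0.057, -0.001]
wrist_force: [-2.3, -2.6, 0.7]
opening: 0.0187
gripper_force: 69.1
yaw -2.0739721398224935 ring est [0.6094 0.1573 0.0603] F tool [-2.1791  2.6867 -0.6987] M tool [-0.551  -0.0746  0.0785] j7 -1.710594481263612
```

```bash
python3 -m creep '[[0,-0.0018,0,0,0,0.016],[0,-0.0018,0,0,0,0.016],[0,-0.0018,0,0,0,0.016],[0.0002,-0.0018,0,0,0,0.016],[0,-0.0018,0,0,0,0.016],[0,-0.0018,0,0,0,0.016],[0.0002,-0.0018,0,0,0,0.016],[0,0,0,0,0,0]]'; python3 q.py
```

```text
t: 21.8
tcp_pos: [0.4965, 0.1757, 0.0317]
eef_rot: [-3.133, 0.232, 0.001]
wrist_force: [-4.3, -3.0, 1.7]
opening: 0.0189
gripper_force: 69.4
yaw -8.462761064098961 ring est [0.6093 0.1577 0.0601] F tool [-3.8189  3.5586 -1.6556] M tool [-0.7428 -0.3473  0.3604] j7 -1.8271907481093208
```

```bash
python3 -m creep '[[-0.0003,-0.0012,0,0,0,0.01],[0,-0.0012,0,0,0,0.01],[0,-0.0011,0,0,0,0.01],[0,-0.0011,0,0,0,0.01],[0,-0.0011,0,0,0,0.01],[0,-0.0011,0,0,0,0.01],[0,-0.0011,0,0,0,0.01],[0,0,0,0,0,0]]'; python3 q.py
```

```text
t: 22.8
tcp_pos: [0.498, 0.1835, 0.0318]
eef_rot: [-3.123, 0.341, -0.0]
wrist_force: [-3.4, -3.6, 1.8]
opening: 0.0189
gripper_force: 69.1
yaw -12.46262919886809 ring est [0.6093 0.1577 0.0603] F tool [-2.5049  4.2742 -1.8109] M tool [-0.8516 -0.2098  0.3513] j7 -1.8993914590706693
```

```bash
python3 -m creep '[[0,-0.0011,0,0,0,0.01],[0,-0.0011,0,0,0,0.01],[0,-0.0012,0,0,0,0.01],[0,-0.0011,0,0,0,0.01],[0,-0.0012,0,0,0,0.01],[0,-0.0011,0,0,0,0.01],[0,-0.0011,0,0,0,0.01],[0,0,0,0,0,0]]'; python3 q.py
```

```text
t: 23.8
tcp_pos: [0.5, 0.1912, 0.0319]
eef_rot: [-3.109, 0.45, -0.0]
wrist_force: [-2.1, -2.3, -0.3]
opening: 0.0189
gripper_force: 69.1
yaw -16.468540837976754 ring est [0.6092 0.1577 0.0604] F tool [-1.3138  2.8275  0.2563] M tool [-0.7697 -0.1513  0.3656] j7 -1.970233379401324
```

```bash
python3 -m creep '[[0,-0.0011,0,0,0,0.01],[0,-0.0011,0,0,0,0.01],[0,-0.0012,0,0,0,0.01],[0,-0.0011,0,0,0,0.01],[0,-0.0012,0,0,0,0.01],[0,-0.0011,0,0,0,0.01],[0,-0.0011,0,0,0,0.01],[0,0,0,0,0,0]]'; python3 q.py
```

```text
t: 24.8
tcp_pos: [0.5026, 0.1987, 0.0319]
eef_rot: [-3.091, 0.558, -0.0]
wrist_force: [-1.7, -2.2, -0.4]
opening: 0.0189
gripper_force: 69.0
yaw -20.481545115103742 ring est [0.6091 0.1576 0.0604] F tool [-0.8098  2.6186  0.3708] M tool [-0.6827  0.0024  0.3858] j7 -2.0398602561815933
```

```bash
python3 -m creep '[[0,-0.0011,0,0,0,0.01],[0,-0.0011,0,0,0,0.01],[0.0001,-0.0012,0,0,0,0.01],[0,-0.0011,0,0,0,0.01],[0,-0.0012,0,0,0,0.01],[0.0001,-0.0011,0,0,0,0.01],[0,-0.0011,0,0,0,0.01],[0,0,0,0,0,0]]'; python3 q.py
```

```text
t: 25.8
tcp_pos: [0.5056, 0.206, 0.0319]
eef_rot: [-3.07, 0.666, 0.0]
wrist_force: [-1.7, -2.5, 0.9]
opening: 0.0194
gripper_force: 69.1
yaw -24.488926478120227 ring est [0.609  0.1575 0.0604] F tool [-0.4571  3.0032 -0.8818] M tool [-0.591  -0.0362  0.2512] j7 -2.1080495829532993
```

```bash
python3 -m creep '[[0,-0.0011,0,0,0,0.01],[0,-0.0011,0,0,0,0.01],[0.0001,-0.0012,0,0,0,0.01],[0,-0.0011,0,0,0,0.01],[0,-0.0012,0,0,0,0.01],[0.0001,-0.0011,0,0,0,0.01],[0,-0.0011,0,0,0,0.01],[0,0,0,0,0,0]]'; python3 q.py
```

```text
t: 26.8
tcp_pos: [0.5086, 0.212, 0.0318]
eef_rot: [3.044, -0.77, -0.002]
wrist_force: [-4.0, -3.8, 3.2]
opening: 0.0189
gripper_force: 69.5
yaw -28.38405104589386 ring est [0.6085 0.1567 0.0602] F tool [-1.7007  5.2743 -3.2228] M tool [-1.1051 -0.136  -0.2943] j7 -2.1738723864166394
```

```bash
python3 -m creep '[[0,-0.0011,0,0,0,0.01],[0,-0.0011,0,0,0,0.01],[0,-0.0012,0,0,0,0.01],[0,-0.0011,0,0,0,0.01],[0,0,0,0,0,0],[0,0,0,0,0,0],[0,0,0,0,0,0],[0,0,0,0,0,0]]'; python3 q.py
```

```text
t: 27.8
tcp_pos: [0.51, 0.2148, 0.0317]
eef_rot: [3.026, -0.832, -0.004]
wrist_force: [-5.9, -5.3, 6.2]
opening: 0.0189
gripper_force: 69.8
yaw -30.744448894785837 ring est [0.6077 0.1555 0.0601] F tool [-2.4074  7.6113 -6.1446] M tool [-1.4832 -0.1429 -0.1962] j7 -2.212210801305231
```

```bash
python3 - <<'E'
from h import *
p,d=capture("wrist");cv2.imwrite("pics/w7.png",p)
p0=cv2.imread("pics/w5.png")
cv2.imwrite("pics/w7c.png",np.hstack([cv2.resize(x[0:240,200:440],(400,400)) for x in(p0,p)]))
E
```

```text
(no output)
```

View pics/w7c.png

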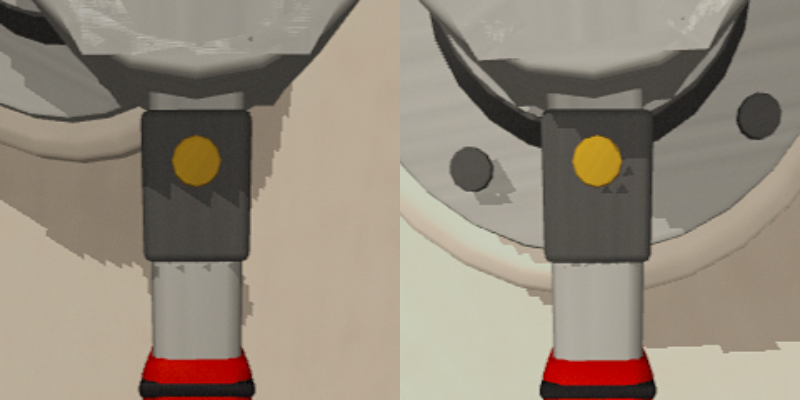

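The hinge is still straight (dark block and shank in line, pin at (597,161) in the right half, against (197,161) before), so the nut is just getting tight. Continue in small steps, easing the downward press.

```bash
python3 -m creep '[[0,-0.0011,-0.0005,0,0,0.01],[0,-0.0012,0,0,0,0.01],[0,-0.0011,0,0,0,0.01],[0,0,0,0,0,0],[0,0,0,0,0,0],[0,0,0,0,0,0],[0,0,0,0,0,0],[0,0,0,0,0,0]]'; python3 q.py
```

```text
t: 28.85
tcp_pos: [0.5112, 0.2168, 0.0318]
eef_rot: [3.012, -0.878, -0.005]
wrist_force: [-5.3, -5.5, 4.6]
opening: 0.019
gripper_force: 69.7
yaw -32.50582992810377 ring est [0.607  0.1546 0.0601] F tool [-1.4951  7.5156 -4.5556] M tool [-1.5995 -0.0638 -0.2137] j7 -2.241207289470394
```

```bash
cat > hg.py <<'E'
from h import *
import sys
def slope(p):
    g=cv2.GaussianBlur(cv2.cvtColor(p,cv2.COLOR_BGR2GRAY),(5,5),0).astype(float)
    xs=np.arange(266,372,3);ys=[20+np.argmin(np.diff(g[20:50,x])) for x in xs]
    ys=np.array(ys);a=np.polyfit(xs,ys,1)
    for _ in range(3):
        r=abs(ys-np.polyval(a,xs))<1.5; 
        if r.sum()>8:a=np.polyfit(xs[r],ys[r],1)
    h=cv2.cvtColor(p,cv2.COLOR_BGR2HSV);m=(h[...,0]>12)&(h[...,0]<30)&(h[...,1]>150);m[130:]=0;m[:,:280]=0;m[:,360:]=0;v,u=np.where(m)
    return a[0],r.sum(),ys.tolist(),(round(u.mean(),1),round(v.mean(),1))
if __name__=="__main__":
    p,d=capture("wrist");n=sys.argv[1];cv2.imwrite(f"pics/{n}.png",p)
    for f in("w5","w7",n):print(f,slope(cv2.imread(f"pics/{f}.png")))
E
python3 hg.py w8
```

```text
w5 (np.float64(-0.0013976938052213332), np.int64(14), [32, 32, 32, 34, 36, 36, 37, 37, 38, 38, 39, 39, 40, 40, 40, 41, 41, 41, 41, 40, 41, 39, 39, 38, 38, 37, 38, 37, 36, 36, 36, 32, 31, 31, 32, 31], (np.float64(317.4), np.float64(96.1)))
w7 (np.float64(-0.059859872092549754), np.int64(13), [34, 34, 38, 39, 40, 40, 40, 41, 41, 41, 41, 42, 42, 43, 43, 43, 43, 43, 42, 41, 41, 40, 40, 38, 39, 38, 37, 37, 36, 36, 34, 29, 30, 29, 29, 29], (np.float64(317.8), np.float64(96.2)))
w8 (np.float64(-0.10499325236167359), np.int64(12), [36, 38, 40, 41, 41, 41, 41, 41, 42, 42, 42, 42, 42, 43, 43, 43, 43, 43, 42, 41, 40, 39, 39, 39, 38, 37, 36, 36, 35, 34, 33, 28, 28, 28, 27, 27], (np.float64(318.0), np.float64(96.2)))
```

Head-to-handle angle from the image edges: 0 (w5), 0.06 (w7), 0.10 rad (w8). This matches the 0.09 from the kinematics, so the hinge has given way and is well short of its 0.26 end stop. One very small nudge more, then ease off.

```bash
python3 -m creep '[[0,-0.0011,0,0,0,0.01],[0,-0.0011,0,0,0,0.01],[0,0,0,0,0,0],[0,0,0,0,0,0],[0,0,0,0,0,0],[0,0,0,0,0,0],[0,0,0,0,0,0],[0,0,0,0,0,0]]'; python3 q.py; python3 hg.py w9|tail -1
```

```text
t: 29.9
tcp_pos: [0.5121, 0.2181, 0.0318]
eef_rot: [3.002, -0.909, -0.006]
wrist_force: [-6.1, -7.4, 5.4]
opening: 0.019
gripper_force: 69.8
yaw -33.68262941011735 ring est [0.6066 0.1539 0.0601] F tool [-0.937   9.5702 -5.3528] M tool [-1.8164 -0.0574 -0.1034] j7 -2.260114587683916
w9 (np.float64(-0.11889177061463085), np.int64(13), [37, 39, 41, 41, 42, 42, 42, 42, 42, 42, 42, 43, 43, 43, 43, 43, 43, 42, 41, 41, 39, 40, 38, 38, 38, 36, 35, 35, 34, 33, 28, 27, 27, 26, 26, 26], (np.float64(318.4), np.float64(96.1)))
```

```bash
python3 -m creep '[[0,0.0014,0,0,0,-0.016],[0,0.0014,0,0,0,-0.016],[0,0.0014,0,0,0,-0.016],[0.0002,0.0014,0,0,0,-0.016],[0,0.0014,0,0,0,-0.016],[0.0002,0.0014,0,0,0,-0.016],[0,0.0014,0,0,0,-0.016],[0,0,0,0,0,0]]'; python3 q.py; python3 hg.py w10|tail -1
```

```text
t: 30.95
tcp_pos: [0.5083, 0.2116, 0.032]
eef_rot: [3.051, -0.745, -0.005]
wrist_force: [-3.8, -4.5, 2.8]
opening: 0.0188
gripper_force: 69.4
yaw -27.435740681586985 ring est [0.6092 0.158  0.0602] F tool [-1.3527  5.746  -2.7437] M tool [-1.1248 -0.3236  0.5634] j7 -2.157992236652558
w10 (np.float64(0.017858924473710545), np.int64(12), [31, 31, 32, 34, 36, 36, 37, 38, 38, 39, 40, 40, 41, 41, 41, 42, 42, 43, 43, 43, 43, 42, 41, 41, 39, 40, 40, 40, 40, 39, 38, 38, 36, 33, 32, 32], (np.float64(320.4), np.float64(96.2)))
```

```bash
python3 -m creep '[[0,0.001,0,0,0,0.005],[0,0.001,0,0,0,0.005],[0,0.001,0,0,0,0.003],[0,0,0,0,0,0],[0,0,0,0,0,0],[0,0,0,0,0,0],[0,0,0,0,0,0],[0,0,0,0,0,0]]'; python3 q.py; python3 hg.py w11|tail -1
```

```text
t: 32.0
tcp_pos: [0.5083, 0.2113, 0.0324]
eef_rot: [-3.048, 0.757, 0.0]
wrist_force: [-2.8, 3.7, -2.3]
opening: 0.0189
gripper_force: 68.7
yaw -27.898911789749626 ring est [0.6087 0.1567 0.0609] F tool [-4.2098 -1.9418  2.348 ] M tool [ 0.4472 -0.6964 -0.2113] j7 -2.164182998034404
w11 (np.float64(-0.012514673028134415), np.int64(13), [32, 32, 36, 36, 38, 38, 38, 39, 40, 40, 40, 41, 41, 42, 42, 43, 43, 43, 43, 42, 41, 41, 42, 39, 40, 39, 40, 38, 38, 38, 37, 36, 32, 32, 32, 32], (np.float64(317.0), np.float64(96.4)))
```

```bash
python3 -m creep '[[0,-0.0005,0,0,0,0],[0,0,0,0,0,0],[0,0,0,0,0,0],[0,0,0,0,0,0],[0,0,0,0,0,0],[0,0,0,0,0,0],[0,0,0,0,0,0],[0,0,0,0,0,0]]' 0.06 20
python3 -m creep '[[0,0,-0.005,0,0,0],[0,0,-0.01,0,0,0],[0,0,-0.015,0,0,0],[0,0,-0.02,0,0,0],[0,0,-0.02,0,0,0],[0,0,-0.03,0,0,0],[0,0,-0.03,0,0,0],[0,0,-0.03,0,0,0]]'
python3 - <<'E'
from h import *
a,_=capture("side");b,_=capture("wrist")
cv2.imwrite("pics/fin.png",np.hstack([cv2.resize(a[180:330,300:430],(400,460)),cv2.resize(b,(400,460))]))
E
```

```text
t: 33.05
tcp_pos: [0.5085, 0.2106, 0.0324]
eef_rot: [3.048, -0.759, -0.0]
wrist_force: [0.3, -0.3, 0.4]
opening: 0.0602
gripper_force: 0.0
t: 34.05
tcp_pos: [0.5088, 0.2104, 0.1946]
eef_rot: [-3.047, 0.76, -0.001]
wrist_force: [1.0, 0.3, -1.1]
opening: 0.06
gripper_force: 0.0
```

View pics/fin.png

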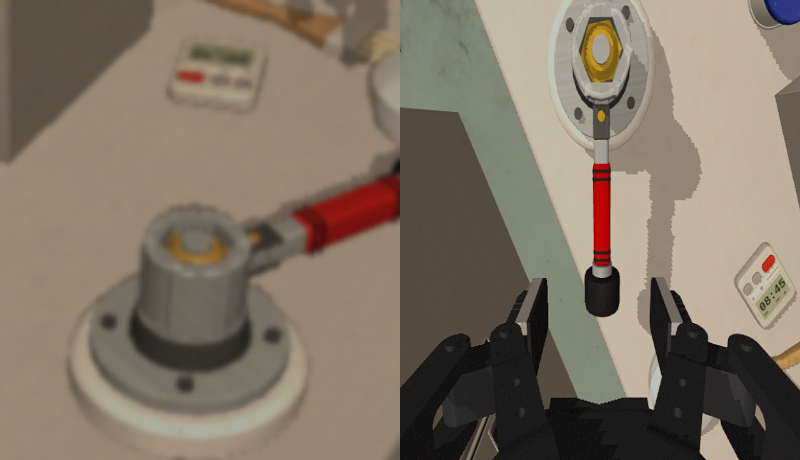

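The ring sits fully down on the nut: in the wrist half the stud is at (600,48) inside the ring. The handle is straight and the gripper is clear.

```bash
python3 -c "
from plant import arm
print(arm.job_done())"
```

```text
the job is handed in; nothing more can be done
None
```

The hub nut was turned clockwise until tight and the wrench gave way at its hinge, about 0.12 rad of the 0.26 to the end stop; I then eased off until the handle was straight and let go, leaving the wrench seated on the nut with the gripper clear, and handed the job in at about 34 s (no verdict was returned).

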